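# Shut and bolt the spring gate of a ware carrier

## Task

The two bowls in the wooden ware carrier are ready to go to the kiln. Take the carrier's gate by the knob of its bolt, swing it shut against its spring until it stands across the carrier's mouth, hold it there and push the bolt fully down into the strike, then let go: the gate must stay shut on its bolt.

Things in the scene. Friction and masses are not known exactly. Their poses are not given: they have to be found in the camera images.
- carrier: Wooden ware tray fixed to the bench, two clay bowls in it; board 260 (x) by 300 (y) by 18 mm, fences to 63 mm height on three sides, open mouth to its -x, z up. Origin: bench level, under the middle of the shut gate's line. In its frame the gate's vertical hinge axis is at x 0, y +90 mm: dark steel post 130 mm high with a spring coil and small fixed cap. Vase and pot beside it are not needed.
- strike (a point): Centre of the slot's mouth in the strike, a steel block 54 by 44 mm on the carrier's board, top 45 mm above the bench, at x 0, y -90 mm in the carrier's frame. The open slot is 34 mm long along the carrier's x, 24 mm wide along its y and 27 mm deep.
- knob (a point): Centre of the dark wooden knob on the drop bolt at the gate's free end, 180 mm from the hinge axis: upright cylinder 26 mm in diameter, 36 mm high, its centre 142 mm above the bench while the bolt is up; may turn in the fingers. Below it a 10 mm steel rod passes through the gate's end (wooden bar 14 mm thick, top 84 mm above the bench); rod tip 53 mm above the bench with the bolt up.
- gate (a joint): Gate angle, rad. 0 = sprung open as found, 55 degrees out on the carrier's -x side; grows shutting, counterclockwise from above. In the carrier's frame the knob lies from the hinge at 215 degrees + joint from +x. 0.96: gate square across, bolt over the slot's middle; hard stop at 1.0, still over the slot. Spring back to 0: about 2 N at the knob open, 4.6 N shut. Rests at about 0.89 once bolted.
- bolt (a joint): Travel of the drop bolt, m. 0 = up, as found; grows downward to 0.032 = fully down, rod 24 mm deep in the strike. Friction of about 3 N keeps it wherever it is left. Away from the slot the rod strikes the block's top or side and does not latch.

How it is judged:
On the way:
1. the gate is swung shut against its spring and held there with the bolt still up (value of joint gate above 0.87 rad and value of joint bolt below 0.012 m), for 0.1 s.
At the end, for the whole second after the job is handed in: The gate stays shut by itself (gate joint above 0.84 rad, at rest) with the bolt down in the strike by at least 22 of its 32 mm of travel (value of joint gate above 0.84 rad and value of joint bolt above 0.022 m and velocity of joint gate between -0.05 and 0.05 rad/s); the robot touches nothing.
It also fails if it takes over 37 s, if anything falls off the work surface, if the arm or the gripper's body presses on something with over 40 N, if the wrist force passes 120 N, or if a joint passes its speed limit or range.

## Robot

A 6-joint arm with a two-finger parallel gripper is mounted at the origin on the work surface. World frame = base frame: x ahead of the robot, y to its left, z up, the work surface at z = 0. Lengths are in m, angles in rad, forces in N, time in s.
With the tool pointing down it reaches from about 0.375 to 0.975 m from the base axis. Payload 3.8 kg.
Tool frame: the origin (TCP) lies where the fingers leave the gripper's body, on its centre line; the fingertips stand 73 mm ahead of it and the grasp point (between the pads) lies 54 mm ahead of it (nose_length is the distance from the TCP to the fingertips, in m); z points along the fingers, y is the line along which they close (so a half turn about z gives the same grasp; the last joint's range is limited). The gripper opens to 85 mm and grips with 20 to 120 N. Pads are 22 mm wide; open, the fingers measure 114 mm over their backs; the gripper's body (76 mm by 85 mm) begins 54 mm behind the grasp point. The pads swing forward as they close: fully open they stand 13 mm farther back than shut.
Start: joints at [1.242, 0.264, 1.604, -0, 1.274, -0.037], TCP at [0.194, 0.646, 0.304] pointing down, gripper open.
Joint ranges: [-2.63, 2.63], [-0.94, 2.18], [0.31, 2.57], [-1.31, 4.45], [0, 2.66], [-2.55, 2.55]. Speed limits (rad/s): [2.57, 2.57, 3.14, 3.14, 3.14, 3.14].

## Interface

Orientations are given as a rotation vector (axis times angle).
In Python, from workcell import read_state, read_camera, calibration, finish_job, look_for, cut_out, tip_of, nose_length gives the robot as it stands.
- The arm moves only by the tool step_arm, never from a script. Its argument "targets" is a list of rows, each a list of 3 entries, a list of its own where there are three numbers: the turn, a rotation vector about the tool's x, y, z in rad, then the shift along the tool's x, y, z in mm, then the finger opening in mm, from 0 to 85.4. In form: [[[ax, ay, az], [x, y, z], grip], ...]. A call has 1 to 5 rows; each row shifts and turns the commanded pose from where the row before left it, along the tool's axes as they then stand; what a row does not reach is not made up. A row lasts 1/12 s, in which the tool goes at most 41.7 mm and 7.16 degrees, less where a joint would pass 70% of its speed; a pose out of reach is approached as far as the arm can. A call with a gripper value outside its range is refused whole. The fingers move at their own pace and stop on an object; "grip_force" is the grip in N (left out, the last holds). Time passes only in rows, so rows that do not move let the fingers close. It gives the time, the measured TCP pose, the force, the opening and the grip force at its end, in the units of the state.
- read_state(): the state, without advancing time (a new reading comes with each control period).
- read_camera(name): name is "scene" or "top" or "wrist"; returns the picture (480x640x3 uint8, red, green, blue); there is no depth.
- calibration(name): a dict with "camera_matrix" (3x3 intrinsics, pixels), "R" (3x3) and "t" (3): a world point X has camera coordinates R X + t. Camera axes: x right, y down, z forward; pixel columns grow to the right and rows downward; lengths in m; the calibration is good to about 2 mm. A picture is of the moment at which its call begins: read the wrist's pose just before it. calibration takes no time and is no camera call; for the wrist camera it gives the pose at the moment of the call.
- finish_job(): hands the job in; it is judged then, once.
Trained networks look in the newest picture that a camera, given by its name, has taken for a name from the list of things; names that differ only in an ending like _2 or _b are one class to them, and where a whole thing is asked for, a point or a joint stands for the part that bears it (a point fixed in the world has none). Each returns a list of dicts, best first, with "score" (0 to 1); they miss things now and then, are a little off and sometimes report something else, mostly with a low value. They report only what shows in the picture. A call takes as long as a camera call.
- look_for(camera, query): "extent" ([left, top, right, bottom] in pixels, round what is visible of it).
- cut_out(camera, query): "region" (480x640 bool, what is visible of it) and "extent" ([left, top, right, bottom] in pixels, round what is visible of it).
- tip_of(camera, query): "at" ([row, column] in pixels: a listed point, or the origin of a listed thing).
The state is a dict: "time": time; "q": joint angles; "joint_vel": joint speeds; "joint_torque": joint torques, N m; "tool_pos": TCP position; "tcp_rot": TCP orientation; "wrist_force": force on the tool from outside, world axes, zero at the start; "torque": the same for the moment, N m; "width": opening from 0.0 (shut) to 1.0 (fully open); "grip_force": force on a finger pad.
Only numpy, scipy, OpenCV 4.12 (cv2) and the standard library are available. Lean on these libraries where they do the work, as an engineer would, in place of code of your own. Each camera call takes 0.05 s, during which the arm holds its last target. There are 200 camera calls.

## Working session

There is one attempt and no reset: what is moved stays moved. The work goes in short steps, Python scripts to look and compute and a tool call to move; the robot and the scene stay as the last step left them, time stands still between calls to the robot, and variables do not carry over. Pictures are saved under pics/ and viewed, at most 10 in all, crops included, and the job is handed in when it is done.

Besides the shell and the picture viewer there is one more tool, called by a JSON object that holds its "op" and its "data". step_arm: Moves the arm, as the interface text tells. Its arguments: {"type":"object","properties":{"targets":{"type":"array","items":{"type":"array"}},"grip_force":{"type":"number"}},"required":["targets"]}

```bash
mkdir -p pics; ls
cat > h.py <<'E'
import numpy as np, cv2
from workcell import *
from scipy.spatial.transform import Rotation as Ro
def look(n,f):
    im=read_camera(n); cv2.imwrite(f'pics/{f}.png',im[:,:,::-1]); return im
def ray(c,row,col):
    K,R,t=[np.array(c[k],float) for k in('camera_matrix','R','t')]
    d=R.T@np.linalg.inv(K)@[col,row,1]; return -R.T@t,d
def atz(c,rc,z):
    o,d=ray(c,*rc); return o+d*(z-o[2])/d[2]
def proj(c,X):
    K,R,t=[np.array(c[k],float) for k in('camera_matrix','R','t')]
    p=K@(R@X+t); return p[:2]/p[2]
E
python3 - <<'E'
from h import *
s=read_state(); print(s['time'],s['tool_pos'],s['tcp_rot'],s['width'],nose_length)
for n in('scene','top'):
    im=look(n,n+'0'); c=calibration(n)
    for q,z in(('knob',.142),('strike',.045),('carrier',0)):
        for r in tip_of(n,q)[:2]: print(n,q,r['score'],r['at'],atz(c,r['at'],z))
a=cv2.imread('pics/scene0.png');b=cv2.imread('pics/top0.png')
cv2.imwrite('pics/both.png',cv2.resize(np.hstack([a,b]),(800,300)))
E
```

```text
pics
0.0 [0.19400887 0.64591064 0.30255145] [-0.45666482 -3.10782034  0.00348414] 1.0009597111220816 0.0726
scene knob 0.73 [197.1, 379.2] [0.47669646 0.05505516 0.142     ]
scene strike 0.88 [276.6, 263.8] [ 0.61948969 -0.03226332  0.045     ]
scene carrier 0.75 [328.0, 307.0] [0.62846246 0.04918026 0.        ]
top knob 0.63 [305.6, 284.0] [0.47645465 0.06101507 0.142     ]
top strike 0.63 [204.4, 364.2] [ 0.61556666 -0.04173221  0.045     ]
top carrier 0.84 [203.6, 298.0] [0.62988043 0.04747543 0.        ]
```

View pics/top0.png

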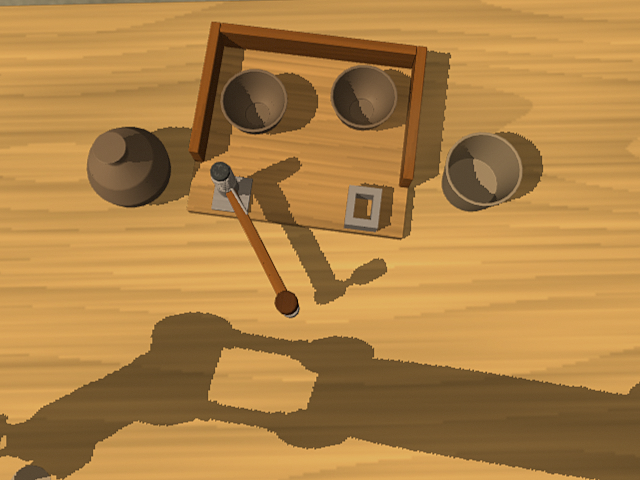

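View pics/scene0.png

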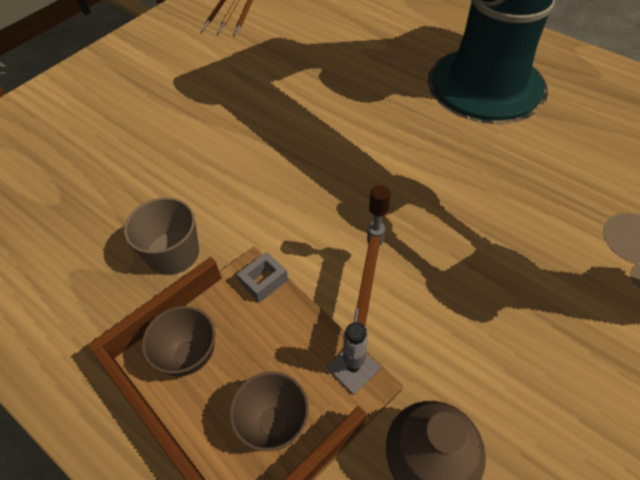

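The top view shows the knob at about column 286, row 302, and the slot at about (364, 206). The scene view shows the knob at about (380, 198) and the slot at (263, 275). The networks agree with both. I'm moving above the knob.

{"op": "step_arm", "data": {"targets": [[[0, 0, 0], [-22, -24, 0], 85], [[0, 0, 0], [-22, -24, 0], 85], [[0, 0, 0], [-22, -24, 0], 85], [[0, 0, 0], [-22, -24, 0], 85], [[0, 0, 0], [-22, -24, 0], 85]]}}

```text
time: 0.82
tool_pos: [0.2654, 0.4986, 0.3039]
tcp_rot: [0.456, 3.108, 0.0]
wrist_force: [0.2, 0.8, -0.1]
width: 0.993
grip_force: 0.0
```

{"op": "step_arm", "data": {"targets": [[[0, 0, 0], [-22, -24, 0], 85], [[0, 0, 0], [-22, -24, 0], 85], [[0, 0, 0], [-22, -24, 0], 85], [[0, 0, 0], [-22, -24, 0], 85], [[0, 0, 0], [-22, -24, 0], 85]]}}

```text
time: 1.23
tool_pos: [0.3362, 0.3519, 0.3042]
tcp_rot: [0.456, 3.108, 0.001]
wrist_force: [1.0, 0.1, 0.1]
width: 0.997
grip_force: 0.0
```

{"op": "step_arm", "data": {"targets": [[[0, 0, 0], [-22, -24, 0], 85], [[0, 0, 0], [-22, -24, 0], 85], [[0, 0, 0], [-22, -24, 0], 85], [[0, 0, 0], [-22, -24, 0], 85], [[0, 0, 0], [-22, -24, 0], 85]]}}

```text
time: 1.65
tool_pos: [0.4071, 0.2053, 0.3043]
tcp_rot: [0.456, 3.107, 0.001]
wrist_force: [-0.7, 0.7, 0.1]
width: 0.995
grip_force: 0.0
```

{"op": "step_arm", "data": {"targets": [[[0, 0, 0], [-22, -24, 0], 85], [[0, 0, 0], [-22, -24, 0], 85], [[0, 0, 0], [-22, -24, 0], 85], [[0, 0, 0], [-22, -24, 0], 85], [[0, 0, 0], [-22, -24, 0], 85]]}}

```text
time: 2.07
tool_pos: [0.4779, 0.0585, 0.3043]
tcp_rot: [0.457, 3.107, 0.0]
wrist_force: [-0.0, 0.5, -0.3]
width: 0.99
grip_force: 0.0
```

Run:
```python
from h import *
s=read_state(); print(s['time'],s['tool_pos'],s['tcp_rot'],s['wrist_force'])
c=calibration('wrist');look('wrist','w1')
for q,z in(('knob',.142),('strike',.045),('carrier',0)):
    for r in tip_of('wrist',q)[:2]: print(q,r['score'],r['at'],atz(c,r['at'],z))
```

```text
2.0667 [0.47792943 0.05854992 0.30427761] [4.56925941e-01 3.10726236e+00 4.14174962e-04] [-0.04952207  0.51996378 -0.29534478]
knob 0.87 [257.6, 312.5] [0.48093809 0.05514391 0.142     ]
strike 0.92 [389.8, 250.1] [ 0.61584265 -0.04527073  0.045     ]
carrier 0.82 [351.7, 350.5] [6.31485723e-01 4.78428118e-02 5.55111512e-17]
```

View pics/w1.png

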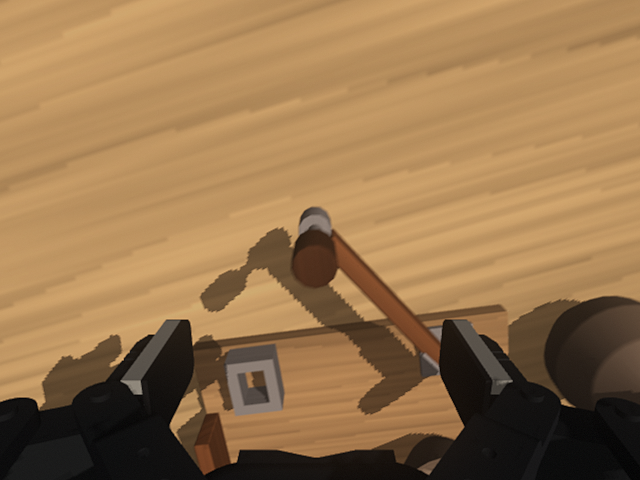

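The wrist view shows the knob at about (314, 255), between and ahead of the open fingers. The slot is at about (256, 383), slightly off from the network's (250, 390). I'll fit the carrier's pose to all the detections.

Run:
```python
from h import *
from scipy.optimize import least_squares
C={n:calibration(n) for n in('scene','top','wrist')}
def pts(p):
    R=np.array([[np.cos(p[2]),-np.sin(p[2])],[np.sin(p[2]),np.cos(p[2])]])
    w=lambda x,y,z:np.r_[p[:2]+R@[x,y],z]
    a=np.deg2rad(215)
    return dict(k=w(.18*np.cos(a),.09+.18*np.sin(a),.142),s=w(0,-.09,.045),c=w(0,0,0)),w
O=[('scene','k',197,379.5),('scene','s',276,263),('scene','c',328,307),('top','k',305.6,284.5),('top','s',205,364),('top','c',203.6,298),('wrist','k',257,313.5),('wrist','s',386,253),('wrist','c',351.7,350.5)]
def f(p):
    P,_=pts(p); return np.concatenate([(proj(C[n],P[k])-[c,r])/(1 if k!='c' else 2) for n,k,r,c in O])
r=least_squares(f,[.63,.048,-.13],loss='soft_l1');p=r.x
print(p,np.round(f(p).reshape(-1,2),1).tolist());P,w=pts(p);print(P)
T=Ro.from_rotvec(read_state()['tcp_rot']).as_matrix()
k0=P['k'];q=read_state()['tool_pos']
print('to knob',(T.T@(k0+[0,0,.054+.003]-q)*1000).round(1))
for g in np.r_[np.arange(0,.96,.08),.97,.89]:
    a=np.deg2rad(215)+g; k=w(.18*np.cos(a),.09+.18*np.sin(a),.142); print(round(g,2),k.round(4),(T.T@(k-k0)*1000).round(1)); k0=k
```

```text
[ 0.62728981  0.04823415 -0.15033009] [[-0.1, 2.2], [-1.0, -5.3], [-0.0, -0.5], [2.8, -2.8], [-0.5, 0.7], [-0.3, 0.9], [0.3, -1.1], [0.6, 2.1], [-0.6, -1.3]]
{'k': array([0.47952195, 0.05722214, 0.142     ]), 's': array([ 0.613811  , -0.04075081,  0.045     ]), 'c': array([0.62728981, 0.04823415, 0.        ])}
to knob [ -2.6  -1.7 104.9]
0.0 [0.4795 0.0572 0.142 ] [0. 0. 0.]
0.08 [0.4864 0.0446 0.142 ] [-10.3 -10.1  -0. ]
0.16 [0.4943 0.0326 0.142 ] [-11.   -9.2  -0. ]
0.24 [0.5032 0.0212 0.142 ] [-11.8  -8.3  -0. ]
0.32 [0.5129 0.0106 0.142 ] [-12.4  -7.4  -0. ]
0.4 [0.5234 0.0007 0.142 ] [-12.9  -6.3  -0. ]
0.48 [ 0.5347 -0.0082  0.142 ] [-13.4  -5.3  -0. ]
0.56 [ 0.5466 -0.0162  0.142 ] [-13.8  -4.2  -0. ]
0.64 [ 0.5592 -0.0232  0.142 ] [-14.1  -3.1  -0. ]
0.72 [ 0.5723 -0.0292  0.142 ] [-14.3  -2.   -0. ]
0.8 [ 0.5858 -0.0342  0.142 ] [-14.4  -0.8  -0. ]
0.88 [ 0.5997 -0.038   0.142 ] [-14.4   0.3  -0. ]
0.97 [ 0.6156 -0.041   0.142 ] [-16.1   1.8  -0. ]
0.89 [ 0.6014 -0.0384  0.142 ] [14.3 -1.6  0. ]
```

{"op": "step_arm", "data": {"targets": [[[0, 0, 0], [-2.5, -1.5, 25], 85], [[0, 0, 0], [0, 0, 30], 85], [[0, 0, 0], [0, 0, 30], 85], [[0, 0, 0], [0, 0, 20], 60], [[0, 0, 0], [0, 0, 0], 40]], "grip_force": 40}}

```text
time: 2.68
tool_pos: [0.4754, 0.0591, 0.194]
tcp_rot: [-0.453, -3.099, 0.003]
wrist_force: [-1.0, -0.4, -0.4]
width: 0.742
grip_force: 0.0
```

{"op": "step_arm", "data": {"targets": [[[0, 0, 0], [0, 0, 0], 15], [[0, 0, 0], [0, 0, 0], 15], [[0, 0, 0], [0, 0, 0], 15], [[0, 0, 0], [0, 0, 0], 15], [[0, 0, 0], [0, 0, 0], 15]]}}

```text
time: 3.1
tool_pos: [0.4803, 0.0578, 0.2007]
tcp_rot: [0.456, 3.106, -0.0]
wrist_force: [-0.3, -2.2, 2.9]
width: 0.292
grip_force: 39.2
```

{"op": "step_arm", "data": {"targets": [[[0, 0, 0], [-10.3, -10.1, 0], 15], [[0, 0, 0], [-11, -9.2, 0], 15], [[0, 0, 0], [-11.8, -8.3, 0], 15], [[0, 0, 0], [-12.4, -7.4, 0], 15], [[0, 0, 0], [0, 0, 0], 15]]}}

```text
time: 3.52
tool_pos: [0.5151, 0.0097, 0.1994]
tcp_rot: [0.46, 3.106, -0.0]
wrist_force: [-1.2, 1.9, 1.5]
width: 0.291
grip_force: 40.0
```

Run:
```python
from h import *
s=read_state(); print(s['tool_pos'],s['wrist_force'],s['width'])
a=look('top','t2')[150:390,160:480]; b=look('scene','s2')[120:360,200:520]
for n in ('top','scene'):
  c=calibration(n)
  for r in tip_of(n,'knob')[:1]: print(n,r['score'],r['at'],atz(c,r['at'],.142), proj(c,np.r_[s['tool_pos'][:2],.142]),proj(c,np.r_[s['tool_pos'][:2],.110]))
cv2.imwrite('pics/c2.png',cv2.resize(np.hstack([a,b]),(800,300))[:,:,::-1])
```

```text
[0.51508088 0.00967834 0.19944051] [-1.17046507  1.90291107  1.51567823] 0.29060864498248173
scene 0.73 [199.9, 333.8] [0.5156551  0.01097554 0.142     ] [333.26613617 199.15914699] [333.32064868 214.47108797]
```

View pics/c2.png

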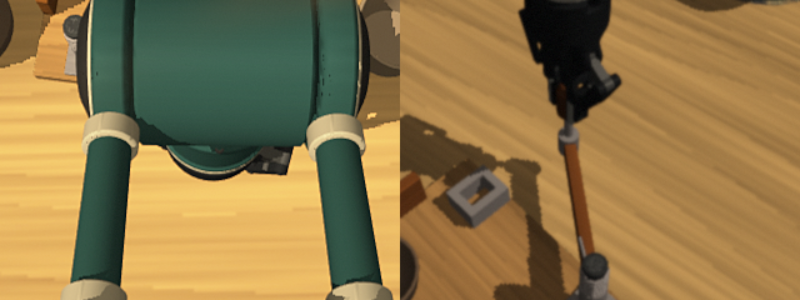

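The knob is in the fingers and the gate is swinging with them. In the crop's right half the gate's end is at about (568, 140), ahead of the strike at (478, 195). I'm carrying on to about 0.96.

{"op": "step_arm", "data": {"targets": [[[0, 0, 0], [-12.9, -6.3, 0], 15], [[0, 0, 0], [-13.4, -5.3, 0], 15], [[0, 0, 0], [-13.8, -4.2, 0], 15], [[0, 0, 0], [-14.1, -3.1, 0], 15], [[0, 0, 0], [-14.3, -2, 0], 15]]}}

```text
time: 4.13
tool_pos: [0.5713, -0.0278, 0.1981]
tcp_rot: [-0.453, -3.104, -0.0]
wrist_force: [-3.3, 3.9, 2.5]
width: 0.29
grip_force: 40.0
```

{"op": "step_arm", "data": {"targets": [[[0, 0, 0], [-14.4, -0.8, 0], 15], [[0, 0, 0], [-14.4, 0.3, 0], 15], [[0, 0, 0], [-13, 1.3, 0], 15], [[0, 0, 0], [0, 0, 0], 15], [[0, 0, 0], [0, 0, 0], 15]]}}

```text
time: 4.55
tool_pos: [0.611, -0.0406, 0.1974]
tcp_rot: [-0.453, -3.103, 0.005]
wrist_force: [-6.2, -3.9, 1.9]
width: 0.291
grip_force: 40.0
```

Run:
```python
from h import *
s=read_state(); print(s['tool_pos'],s['wrist_force'],s['width'])
v=np.array(s['tool_pos'][:2])-(np.array([.6273,.0482])+.09*np.array([np.sin(.1503),np.cos(.1503)]))
print('r',np.hypot(*v),'gate',np.arctan2(v[1],v[0])%(2*np.pi)+.1503-np.deg2rad(215))
im=look('scene','s3')[130:370,130:450]
for r in tip_of('scene','strike')[:1]+tip_of('scene','knob')[:1]: print(r)
cv2.imwrite('pics/c3.png',cv2.resize(im,(800,600),interpolation=2)[:,:,::-1])
```

```text
[ 0.61098733 -0.04062042  0.19735137] [-6.1670534  -3.89905505  1.90364013] 0.2905867532417105
r 0.18028384663273941 gate 0.9442370866939243
{'at': [275.7, 262.9], 'score': 0.69}
```

View pics/c3.png

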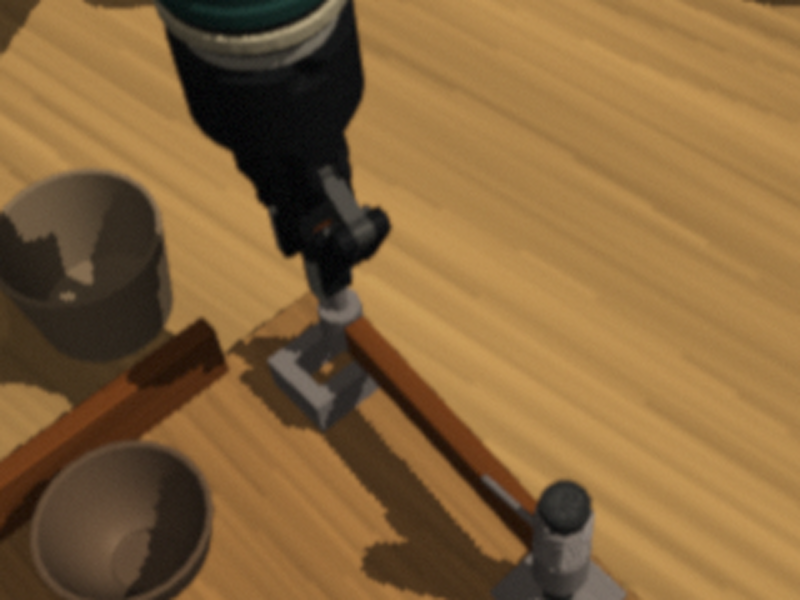

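The bolt stands just short of the slot's centre: rod tip at about (340, 342) in the crop, slot centre at about (332, 355). I'll push on 6 mm.

{"op": "step_arm", "data": {"targets": [[[0, 0, 0], [-4, 0.5, 0], 15], [[0, 0, 0], [-2, 0.5, 0], 15], [[0, 0, 0], [0, 0, 0], 15], [[0, 0, 0], [0, 0, 0], 15]]}}

```text
time: 5.03
tool_pos: [0.6165, -0.0417, 0.1973]
tcp_rot: [-0.453, -3.103, 0.006]
wrist_force: [-4.6, -4.6, 0.2]
width: 0.296
grip_force: 39.6
```

{"op": "step_arm", "data": {"targets": [[[0, 0, 0], [0, 0, 4], 15], [[0, 0, 0], [0, 0, 4], 15], [[0, 0, 0], [0, 0, 4], 15], [[0, 0, 0], [0, 0, 3], 15], [[0, 0, 0], [0, 0, 0], 15]]}}

```text
time: 5.45
tool_pos: [0.6162, -0.0417, 0.182]
tcp_rot: [-0.453, -3.103, 0.006]
wrist_force: [-5.0, -4.2, -1.0]
width: 0.291
grip_force: 39.6
```

{"op": "step_arm", "data": {"targets": [[[0, 0, 0], [0, 0, 4], 15], [[0, 0, 0], [0, 0, 4], 15], [[0, 0, 0], [0, 0, 4], 15], [[0, 0, 0], [0, 0, 3], 15], [[0, 0, 0], [0, 0, 0], 15]]}}

```text
time: 5.87
tool_pos: [0.6175, -0.0419, 0.1692]
tcp_rot: [-0.453, -3.106, 0.006]
wrist_force: [-7.6, -4.1, 8.4]
width: 0.291
grip_force: 40.3
```

{"op": "step_arm", "data": {"targets": [[[0, 0, 0], [0, 0, 2], 15], [[0, 0, 0], [0, 0, 2], 15], [[0, 0, 0], [0, 0, 0], 15]]}}

```text
time: 6.12
tool_pos: [0.6194, -0.0423, 0.169]
tcp_rot: [0.451, 3.107, -0.007]
wrist_force: [-9.6, -6.0, 21.1]
width: 0.295
grip_force: 41.5
```

Run:
```python
from h import *
s=read_state(); print(s['tool_pos'],s['wrist_force'],s['width'])
im=look('scene','s4')[130:370,130:450]
cv2.imwrite('pics/c4.png',cv2.resize(im,(800,600),interpolation=2)[:,:,::-1])
```

```text
[ 0.61944046 -0.04226872  0.16897641] [-9.56549959 -5.95584172 21.09740075] 0.29547067340379596
```

View pics/c4.png

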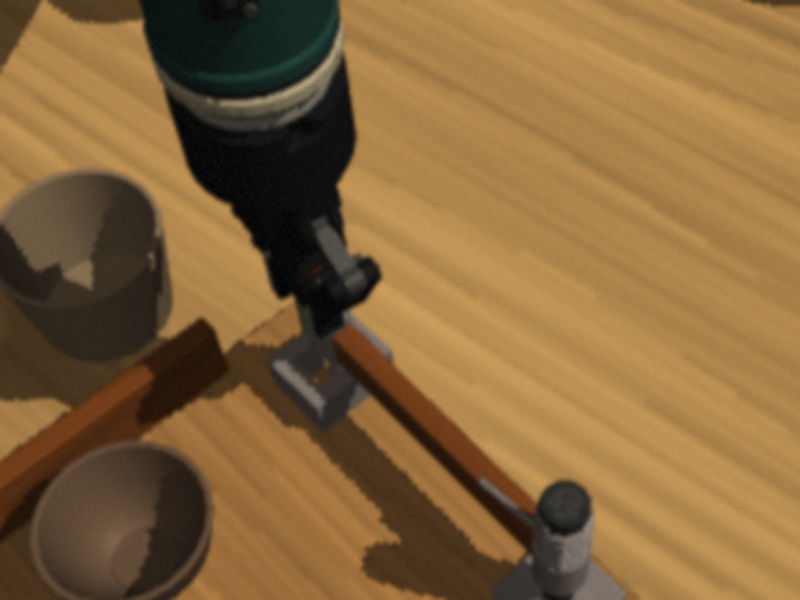

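The bolt bottomed at TCP z 0.169, about 32 mm of travel, with the force rising to 21 N. The crop shows the rod down in the slot at about (320, 350). I'll relax the push, ease the gate back onto the bolt and then let go.

{"op": "step_arm", "data": {"targets": [[[0, 0, 0], [4, 0, -1], 15], [[0, 0, 0], [4, 0, -1], 15], [[0, 0, 0], [4, 0, 0], 15], [[0, 0, 0], [4, 0, 0], 15], [[0, 0, 0], [0, 0, 0], 15]]}}

```text
time: 6.58
tool_pos: [0.6091, -0.0398, 0.1695]
tcp_rot: [0.45, 3.092, -0.01]
wrist_force: [13.8, -14.8, -4.1]
width: 0.293
grip_force: 40.4
```

{"op": "step_arm", "data": {"targets": [[[0, 0, 0], [-3, 0, 2], 15], [[0, 0, 0], [0, 0, 0], 15], [[0, 0, 0], [0, 0, 0], 30], [[0, 0, 0], [0, 0, 0], 45], [[0, 0, 0], [0, 0, 0], 50]]}}

```text
time: 7.0
tool_pos: [0.6058, -0.0364, 0.1643]
tcp_rot: [-0.456, -3.107, 0.0]
wrist_force: [-0.7, 0.3, -0.3]
width: 0.582
grip_force: 0.0
```

{"op": "step_arm", "data": {"targets": [[[0, 0, 0], [0, 0, 0], 50], [[0, 0, 0], [0, 0, 0], 50], [[0, 0, 0], [0, 0, -8], 50], [[0, 0, 0], [0, 0, -15], 50], [[0, 0, 0], [0, 0, -25], 50]]}}

```text
time: 7.42
tool_pos: [0.6043, -0.0362, 0.2105]
tcp_rot: [-0.455, -3.102, 0.0]
wrist_force: [0.8, -0.4, 0.1]
width: 0.586
grip_force: 0.0
```

{"op": "step_arm", "data": {"targets": [[[0, 0, 0], [0, 0, -30], 50], [[0, 0, 0], [0, 0, -30], 50], [[0, 0, 0], [0, 0, -20], 50], [[0, 0, 0], [0, 0, 0], 50]]}}

```text
time: 7.75
tool_pos: [0.6091, -0.0366, 0.2998]
tcp_rot: [0.455, 3.098, 0.001]
wrist_force: [1.3, -0.4, 0.6]
width: 0.584
grip_force: 0.0
```

Run:
```python
from h import *
s=read_state(); print(s['time'],s['tool_pos'],s['wrist_force'],s['width'])
c=calibration('scene');im=look('scene','s5')[130:370,130:450]
for r in tip_of('scene','knob')[:2]: print(r,atz(c,r['at'],.110))
cv2.imwrite('pics/c5.png',cv2.resize(im,(800,600),interpolation=2)[:,:,::-1])
```

```text
7.75 [ 0.60912245 -0.03664983  0.29984282] [ 1.25371803 -0.36713863  0.55019402] 0.5840461601560499
{'at': [239.2, 263.4], 'score': 0.79} [ 0.60219609 -0.0383574   0.11      ]
```

View pics/c5.png

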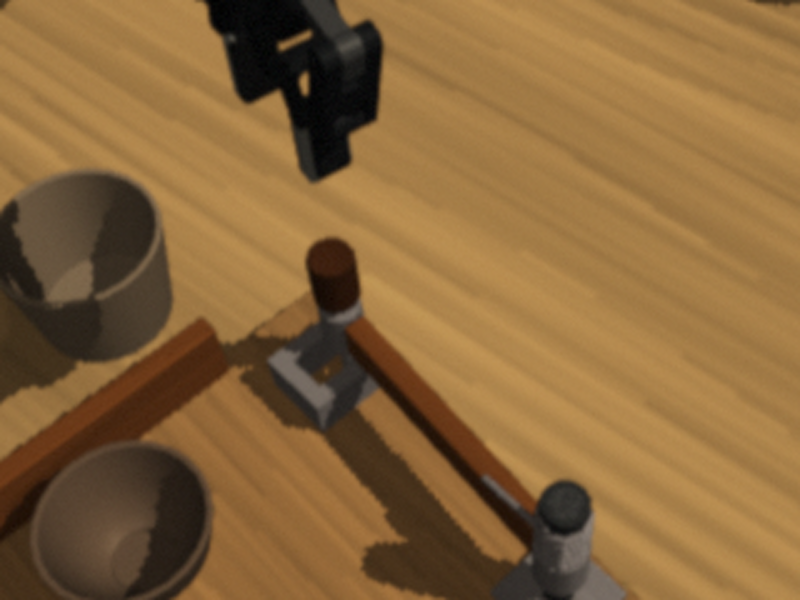

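The gripper is clear and the gate stays shut. The knob sits low over the gate's end at about (335, 275). It measures (0.602, -0.038), matching the predicted bolted rest at 0.89 rad. I'm handing in.

```bash
python3 -c "
from workcell import *
print(finish_job())"
```

```text
the job is handed in; nothing more can be done
None
```

The gate is shut and staying closed on its bolt, which was pushed down about 32 mm into the strike; I let go, pulled the gripper clear and handed the job in at about 8 s, with no verdict returned.

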